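Shut up the bench tool chest

TASK

Close up the tool chest for the night, pushing with the fingertips and grasping nothing: first push its two open drawers fully home, and only then push the raised lid down until it is fully shut, because the shut lid is what locks the drawers. Push steadily, without slamming drawers or lid, leave the long bottom drawer shut, and leave the tools and work on the bench and in the chest where they lie.

Things in the scene. Friction and masses are not known exactly. Their poses are not given: they have to be found in the camera images.
- chest: Blue-painted sheet-steel bench tool chest, fixed to the bench: 180 mm deep (its x), 320 mm wide (its y), 136 mm high to the rim of its open top compartment. Below that compartment are two drawers side by side, and one full-width drawer under them. Origin at the centre of its underside, on the bench; x points from its front (drawers, towards the robot) to its back, y to its left as the robot sees it, z up. The front face is at x = -90 mm. The compartment is 34 mm deep.
- drawer_left (a joint): Upper drawer on the chest's +y side (150 mm wide, 38 mm high front): how far it is pulled out, m; 0 = fully home, where it meets a hard stop; 0.12 fully out. It slides along the chest's x with about 2.5 N of friction and stays where it is left.
- drawer_left_pull (a point): At y = +78.5 mm on the chest: the middle of the top front edge of its full-width folded aluminium pull. The pull runs along the top of the drawer front, 140 mm wide and 16 mm high (this point is at its upper edge); its face stands 14 mm ahead of the drawer front and is 104 mm ahead of the chest's centre when the drawer is shut. Height of this point above the bench: 95 mm. Axes as the chest's.
- drawer_right (a joint): Upper drawer on the chest's -y side, otherwise as drawer_left; pulled-out distance, m, 0 = fully home.
- drawer_right_pull (a point): At y = -78.5 mm on the chest: the middle of the top front edge of its full-width folded aluminium pull. The pull runs along the top of the drawer front, 140 mm wide and 16 mm high (this point is at its upper edge); its face stands 14 mm ahead of the drawer front and is 104 mm ahead of the chest's centre when the drawer is shut. Height of this point above the bench: 95 mm. Axes as the chest's.
- drawer_low (a joint): Full-width bottom drawer, already shut at the start; pulled-out distance, m, 0 = fully home.
- lid (a joint): Opening angle of the lid, rad: 0 = shut (level on the rim), 1.57 would be upright; it starts propped open at 1.0 to 1.3. A shallow sheet-steel lid of about 0.5 kg, 184 mm deep from hinge to front edge, 326 mm wide, 22 mm thick overall; it turns about the rear top edge of the chest. A stiff hinge (about 0.75 N m) holds it at any angle, so it must be pushed all the way down.
- lid_hinge (a point): Middle of the lid's hinge line, at x = +90 mm, height 136 mm on the chest. Its axes turn with the lid: y along the hinge, -x from the hinge towards the lid's front edge, +z out of the lid's smooth outer face, which is 22 mm from the hinge line.
- lid_edge (a point): Middle of the lid's front edge on its outer face, 184 mm from the hinge (lid axes as lid_hinge). With the lid shut it lies 158 mm above the bench, at x = -94 mm on the chest.
- raising_hammer: Raising hammer with a 270 mm wooden handle and a 110 mm dark steel head, lying on the bench near the chest's left side, 30 mm high; origin under the middle of the handle. Not to be disturbed.
- ball_hammer: Ball-pein hammer with a 250 mm wooden handle, lying on the bench near the chest's right side, 30 mm high; origin under the middle of the handle. Not to be disturbed.
- rivet_tin: Open steel tin of rivets, 72 mm across and 75 mm high, standing near one front corner of the chest; origin at the centre of its underside. Not to be disturbed.
- dapping_block: 58 mm steel cube with round hollows, standing near the other front corner of the chest (it and the tin of rivets change places); origin at the centre of its underside. Not to be disturbed.
- brass_bowl: Shallow brass bowl, 130 mm across and 45 mm high, on the bench at the robot's left; origin at the centre of its underside. Not to be disturbed.
- file: Flat file with a wooden handle, 300 mm long and 24 mm high, lying on the bench in front of the chest; origin on the bench under its middle. Not to be disturbed.
- steel_stub: Steel bar end 34 x 70 x 20 mm lying in the chest's open top compartment; origin at the centre of its underside. Not to be disturbed.
- brass_ring: Brass ring 54 mm across, 16 mm high, lying in the chest's open top compartment; origin at the centre of its underside. Not to be disturbed.

How it is judged:
By the outcome, as a careful person would: the job done as asked, in the order asked, and still so for the second after the job is handed in, with the robot touching nothing.
It also fails if it takes over 54 s, if anything falls off the work surface, if the arm or the gripper's body presses on something with over 40 N, if the wrist force passes 120 N, or if a joint passes its speed limit or range.

ROBOT

A 7-joint arm with a two-finger parallel gripper is mounted at the origin on the work surface. World frame = base frame: x ahead of the robot, y to its left, z up, the work surface at z = 0. Lengths are in m, angles in degrees, forces in N, time in s.
With the tool pointing down it reaches from about 0.425 to 0.875 m from the base axis. Payload 4.7 kg.
Tool frame: the origin (TCP) lies where the fingers leave the gripper's body, on its centre line; the fingertips stand 70 mm ahead of it and the grasp point (between the pads) lies 51 mm ahead of it (env.tip_reach is the distance from the TCP to the fingertips, in m); z points along the fingers, x is the direction in which the jaws open and shut, and the axes are right-handed (so a half turn about z gives the same grasp; the last joint's range is limited). The gripper opens to 87 mm and grips with 3 to 60 N. Pads are 19 mm wide; open, the fingers measure 117 mm over their backs; the gripper's body (75 mm by 190 mm) begins 51 mm behind the grasp point.
Start: joints at [67.328, 18.392, -4.016, 83.108, 1.295, 78.541, -3.26], TCP at [0.259, -0.596, 0.292] pointing down, gripper open.
Joint ranges: [-163.93, 163.93], [-17.29, 119.83], [-79.2, 71.16], [3.27, 140.29], [-89.18, 269.18], [5.43, 117.66], [-154.24, 154.24]. Speed limits (degrees/s): [147.25, 147.25, 180, 180, 180, 180, 180].

INTERFACE

Orientations are given as [roll, pitch, yaw] about the fixed x, y, z axes, in that order (R = Rz(yaw) Ry(pitch) Rx(roll)).
In Python, from cell import env, optics, order gives the robot as it stands.
- The arm moves only by the shell command python3 -m creep 'ROWS' [FORCE]. ROWS is JSON, a list of rows, each a list of 7 numbers: the shift along the tool's x, y, z in cm, then the turn, a rotation vector about the tool's x, y, z in rad, then the opening, from 0 (shut) to 1 (fully open). A call has 1 to 20 rows; each row shifts and turns the pose as measured when the row begins, along the tool's axes as they then stand; what a row does not reach is not made up. A row lasts 1/10 s, in which the tool goes at most 50 mm and 8.59 degrees, less where a joint would pass 70% of its speed; a pose out of reach is approached as far as the arm can. A call with a gripper value outside its range is refused whole. The fingers move at their own pace and stop on an object; FORCE is the grip in N (left out, the last holds). Time passes only in rows, so rows that do not move let the fingers close. It gives the time, the measured TCP pose, the force and the opening at its end, in the units of the state.
- env.get_obs(): the state, without advancing time (a new reading comes with each control period).
- optics.read_camera(name): name is "scene" or "top"; returns a dict with "frame" (400x640x3 uint8, blue, green, red), "z_map" (400x640 float32, m along the optical axis (not along the pixel's ray), 0 where there is no reading), "fx", "fy", "cx", "cy" (pixels), "R" (3x3) and "t" (3): a world point X has camera coordinates R X + t. Camera axes: x right, y down, z forward; pixel columns grow to the right and rows downward; lengths in m; the calibration is good to about 2 mm. A picture is of the moment at which its call begins.
- order.sign_off(): hands the job in, once; it reports no verdict.
The state is a dict: "time_s": time; "qpos": joint angles; "joint_velocities": joint speeds; "effort": joint torques, N m; "tool_pos": TCP position; "tool_rot": TCP orientation; "force": force on the tool from outside, world axes, zero at the start; "wrist_torque": the same for the moment, N m; "grip_width": finger opening in m.
Only numpy, scipy, OpenCV 4.12 (cv2) and the standard library are available. Lean on these libraries where they do the work, as an engineer would, in place of code of your own. Each camera call takes 0.05 s, during which the arm holds its last target. There are 200 camera calls.

## Working session

There is one attempt and no reset: what is moved stays moved. The work goes in short steps, Python scripts to look and compute and a shell command to move; the robot and the scene stay as the last step left them, time stands still between calls to the robot, and variables do not carry over. Pictures are saved under pics/ and viewed, on a budget of 10 in all, crops included, one or two more only if the job needs it, and the job is handed in when it is done.

```bash
mkdir -p pics; ls; cat > h.py <<'E'
import numpy as np, cv2
from cell import env, optics, order
def cloud(c):
    z=c["z_map"]; v,u=np.indices(z.shape)
    P=np.stack([(u-c["cx"])/c["fx"]*z,(v-c["cy"])/c["fy"]*z,z],-1)
    W=(P-np.asarray(c["t"]))@np.asarray(c["R"])
    W[z<=0]=np.nan
    return W
E
python3 - <<'E'
from h import *
print(env.get_obs())
for n in("scene","top"):
    c=optics.read_camera(n); cv2.imwrite(f"pics/{n}0.png",c["frame"]); np.savez(f"{n}0.npz",W=cloud(c),**c)
    print(n,c["fx"],c["R"],c["t"], (c["z_map"]>0).mean())
E
```

```text
pics
{'time_s': 0.0, 'qpos': array([67.32794479, 18.43929681, -4.01527925, 83.17634244,  1.29538987,
       78.54218153, -3.26044634]), 'joint_velocities': array([-0.02169779, -0.00371949, -0.0087152 ,  0.03389059,  0.00716872,
       -0.02653254,  0.09349857]), 'effort': array([ 1.20704331e-04, -4.91294146e+01, -4.03523566e-01, -3.12523019e+01,
       -6.39109151e-02,  4.36474197e-02,  1.59571709e-04]), 'tool_pos': array([ 0.258758  , -0.59579742,  0.29114606]), 'tool_rot': array([ 1.79993623e+02,  1.12551969e-01, -6.65187774e+01]), 'force': array([-0.54883886,  0.91840724,  0.24486264]), 'wrist_torque': array([ 0.01312339, -0.05609436, -0.04159083]), 'grip_width': 0.08712738811521974}
scene 485.87359401057915 [[ 0.98264392  0.18549144 -0.00196362]
 [ 0.1518346  -0.81033746 -0.56595005]
 [-0.10657008  0.55582923 -0.82443719]] [-0.51481634  0.03384274  1.53283157] 0.995828125
top 416.8258990755787 [[-0.02782775 -0.99960023  0.00500031]
 [-0.9924845   0.02703264 -0.11934717]
 [ 0.11916429 -0.00828389 -0.99283999]] [0.06937244 0.53447769 1.42776571] 0.99590234375
```

View pics/scene0.png

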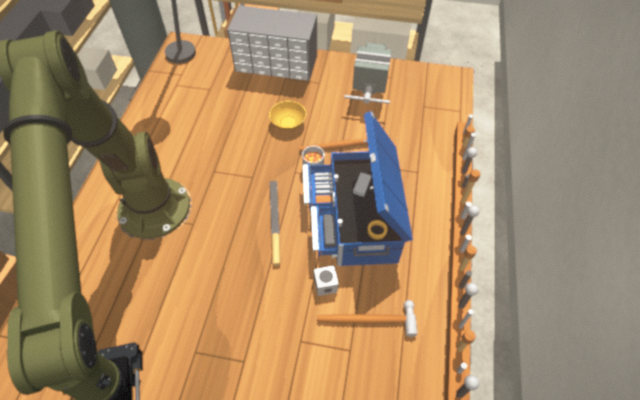

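View pics/top0.png

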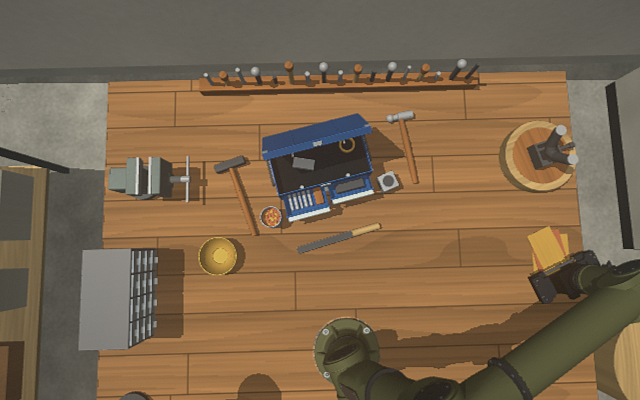

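The pictures show the chest turned slightly. In the top view its lid runs from (263,150) to (370,120), and the drawer pulls are the light strips at (307,216) and (352,198). The tin is at (270,215), the block at (388,182) and the file at (338,238).

```bash
python3 - <<'E'
from h import *
Ps=[];Cs=[];src=[]
for i,n in enumerate(("scene","top")):
    d=np.load(f"{n}0.npz"); Ps.append(d["W"].reshape(-1,3)); Cs.append(d["frame"].reshape(-1,3)); src.append(np.full(len(Ps[-1]),i))
P=np.vstack(Ps);C=np.vstack(Cs);src=np.concatenate(src)
hsv=cv2.cvtColor(C[None],cv2.COLOR_BGR2HSV)[0]
roi=(P[:,0]>.3)&(P[:,0]<.9)&(P[:,1]>-.3)&(P[:,1]<.35)
blue=roi&(hsv[:,0]>100)&(hsv[:,0]<125)&(hsv[:,1]>120)
for s in(0,1):
    m=blue&(src==s); print("blue",s,m.sum(),np.nanmin(P[m],0),np.nanmax(P[m],0))
    L=P[m&(P[:,2]>.165)]
    for _ in range(4):
        c=L.mean(0);U=np.linalg.svd(L-c)[2];r=(L-c)@U[2];L=L[abs(r)<.004]
    n=U[2]*np.sign(U[2][0]); print("lid plane",c,n,len(L),"yaw",np.degrees(np.arctan2(n[1],n[0])),"angle",np.arctan2(np.hypot(n[0],n[1]),n[2]), "ext y",np.ptp(L@np.array([-n[1],n[0],0])/np.hypot(*n[:2])),"zmax",L[:,2].max())
    r=P[m&(abs(P[:,2]-.136)<.006)]; 
    if len(r): rc=cv2.minAreaRect(r[:,:2].astype(np.float32)); print("rim",len(r),rc)
    w=roi&(src==s)&(hsv[:,1]<60)&(hsv[:,2]>150)&(abs(P[:,2]-.09)<.012)
    k=P[w]; print("white",len(k)); 
    if len(k):
        lab=None
        y=k[:,1]; 
        for q in np.c_[k][np.argsort(y)][::max(1,len(k)//25)]: print(np.round(q,3),end=" ")
    print()
E
```

```text
blue 0 2857 [ 0.46952085 -0.10000788 -0.00306268] [0.78273064 0.24528152 0.31216847]
lid plane [0.70691471 0.07939224 0.23395984] [0.83318654 0.1976593  0.51646005] 1494 yaw 13.345733776486426 angle 1.0280845053323 ext y 0.3216810764992037 zmax 0.3104139816076369
rim 110 ((0.5823624730110168, 0.016873985528945923), (0.11157415807247162, 0.30429792404174805), 37.2282600402832)
white 504
[ 0.544 -0.105  0.1  ] [ 0.528 -0.093  0.095] [ 0.534 -0.083  0.096] [ 0.529 -0.072  0.093] [ 0.522 -0.063  0.096] [ 0.523 -0.052  0.095] [ 0.526 -0.042  0.097] [ 0.521 -0.031  0.093] [ 0.525 -0.021  0.1  ] [ 0.517 -0.009  0.096] [ 0.504 -0.     0.099] [0.517 0.009 0.094] [0.511 0.023 0.093] [0.503 0.032 0.098] [0.487 0.053 0.094] [0.482 0.064 0.092] [0.468 0.076 0.098] [0.471 0.09  0.099] [0.474 0.103 0.098] [0.466 0.115 0.1  ] [0.47  0.124 0.094] [0.459 0.135 0.093] [0.462 0.148 0.092] [0.544 0.159 0.102] [0.454 0.172 0.094] [0.494 0.248 0.08 ] 
blue 1 1533 [ 0.4575667  -0.10311405  0.05373549] [0.78274576 0.25411105 0.31210415]
lid plane [0.68104064 0.07128882 0.27053879] [0.80683678 0.19334194 0.55824125] 352 yaw 13.47566295720921 angle 0.9785318337344284 ext y 0.32088781944269634 zmax 0.3077408080629391
rim 108 ((0.6190404891967773, 0.0697852224111557), (0.11931813508272171, 0.3173234760761261), 12.434316635131836)
white 359
[ 0.533 -0.102  0.098] [ 0.537 -0.089  0.094] [ 0.527 -0.079  0.095] [ 0.534 -0.068  0.101] [ 0.521 -0.058  0.097] [ 0.528 -0.045  0.096] [ 0.515 -0.035  0.092] [ 0.519 -0.025  0.097] [ 0.523 -0.011  0.093] [ 0.519 -0.001  0.098] [0.51  0.009 0.095] [0.507 0.019 0.094] [0.503 0.029 0.096] [0.488 0.053 0.092] [0.48  0.063 0.1  ] [0.478 0.074 0.095] [0.471 0.084 0.094] [0.472 0.094 0.094] [0.462 0.104 0.092] [0.469 0.117 0.096] [0.469 0.127 0.095] [0.463 0.137 0.096] [0.463 0.147 0.098] [0.454 0.158 0.093] [0.46  0.167 0.095] [0.447 0.177 0.094]
```

```bash
cat >> h.py <<'E'
YAW=np.radians(13.4)
EX=np.array([np.cos(YAW),np.sin(YAW),0]);EY=np.array([-np.sin(YAW),np.cos(YAW),0])
def measure(tag=None):
    for s in("scene","top"):
        if tag: d=dict(np.load(f"{s}{tag}.npz"))
        else: d=optics.read_camera(s); d["W"]=cloud(d)
        P=d["W"].reshape(-1,3); hsv=cv2.cvtColor(d["frame"],cv2.COLOR_BGR2HSV).reshape(-1,3)
        u,v,z=P@EX,P@EY,P[:,2]
        roi=(u>.4)&(u<.85)&(v>-.27)&(v<.2)
        blue=roi&(hsv[:,0]>100)&(hsv[:,0]<125)&(hsv[:,1]>120)
        b=blue&(z>.15)
        if b.sum(): print(s,"lid v range",np.percentile(v[b],[.5,99.5]).round(4),"zmax",z[b].max().round(4),"umin",np.percentile(u[b],1).round(4))
        w=roi&(hsv[:,1]<70)&(hsv[:,2]>140)&(abs(z-.09)<.012)&(u<.6)
        for lo in np.arange(-.16,.16,.04):
            k=w&(v>lo-.04)&(v<lo)
            if k.sum()>5: print("  v %.2f..%.2f n%d umin,med %s"%(lo-.04,lo,k.sum(),np.percentile(u[k],[3,20,50,90]).round(4)))
        k=w&(v>-.2)&(v<.15); print("  pull v ext",np.percentile(v[k],[1,99]) if k.sum() else None)
E
python3 - <<'E'
from h import *
measure(0)
p=env.get_obs()["tool_pos"]; print(p@EX,p@EY)
E
```

```text
scene lid v range [-0.238   0.0762] zmax 0.3096 umin 0.6478
  v -0.20..-0.16 n153 umin,med [0.4903 0.4959 0.5069 0.5447]
  v -0.16..-0.12 n150 umin,med [0.4916 0.4976 0.5301 0.5449]
  v -0.12..-0.08 n87 umin,med [0.4902 0.4938 0.5002 0.5396]
  v -0.08..-0.04 n55 umin,med [0.4716 0.4746 0.4808 0.4983]
  v -0.04..0.00 n63 umin,med [0.4703 0.4732 0.4788 0.4853]
  v 0.00..0.04 n78 umin,med [0.4709 0.4742 0.4805 0.5392]
  v 0.04..0.08 n48 umin,med [0.4719 0.4747 0.4784 0.485 ]
  pull v ext [-0.19763572  0.07362055]
top lid v range [-0.2338  0.0833] zmax 0.3112 umin 0.6492
  v -0.20..-0.16 n53 umin,med [0.4923 0.4947 0.4988 0.5047]
  v -0.16..-0.12 n51 umin,med [0.4925 0.4951 0.4997 0.5054]
  v -0.12..-0.08 n47 umin,med [0.4926 0.495  0.4991 0.5052]
  v -0.08..-0.04 n38 umin,med [0.4731 0.4753 0.4796 0.4856]
  v -0.04..0.00 n52 umin,med [0.4732 0.4754 0.4798 0.4855]
  v 0.00..0.04 n60 umin,med [0.4733 0.4758 0.4811 0.5169]
  v 0.04..0.08 n44 umin,med [0.4734 0.4758 0.4794 0.4856]
  pull v ext [-0.19770387  0.10617062]
0.11367353646026314 -0.6397300788799349
```

```bash
python3 -m creep '[[0,0,0,0,0,0.09,0],[0,0,0,0,0,0.087,0],[-3.8,-2.6,0,0,0,0,0],[-3.8,-2.6,0,0,0,0,0],[-3.8,-2.6,0,0,0,0,0],[-3.8,-2.6,0,0,0,0,0],[-3.8,-2.6,0,0,0,0,0],[-3.8,-2.6,0,0,0,0,0],[-3.8,-2.6,0,0,0,0,0],[-3.8,-2.6,0,0,0,0,0],[-3.8,-2.6,0,0,0,0,0],[0,0,0,0,0,0,0]]' 10
cat >> h.py <<'E'
def st():
    o=env.get_obs();p=o["tool_pos"];f=o["force"]
    print("t",o["time_s"],"u %.4f v %.4f z %.4f"%(p@EX,p@EY,p[2]),o["tool_rot"].round(2),"f uvz",(f@EX).round(2),(f@EY).round(2),f[2].round(2),"grip",round(o["grip_width"],4),"q",o["qpos"].round(0))
E
python3 -c "from h import *;st()"
```

```text
time_s: 1.4
tool_pos: [0.4142, -0.1962, 0.2877]
tool_rot: [179.8, 0.1, -77.3]
force: [-0.2, -1.2, -0.2]
grip_width: 0.0026
t 1.4 u 0.3574 v -0.2868 z 0.2877 [ 1.7983e+02  1.5000e-01 -7.7340e+01] f uvz -0.44 -1.09 -0.19 grip 0.0026 q [ 45.  -4. -22. 109.  -2.  76. -54.]
```

```bash
python3 -m creep '[[-3.3,-2.3,0,0,0,-0.012,0],[-3.3,-2.3,0,0,0,0,0],[-3.3,-2.3,0,0,0,0,0],[-3.3,-2.3,0,0,0,0,0],[0,0,3,0,0,0,0],[0,0,3,0,0,0,0],[0,0,3,0,0,0,0],[0,0,0,0,0,0,0]]'; python3 -c "from h import *;st()"
```

```text
time_s: 2.2
tool_pos: [0.4763, -0.0411, 0.1966]
tool_rot: [-179.9, -0.1, -76.5]
force: [-0.6, 0.2, -0.2]
grip_width: 0.0006
t 2.2 u 0.4538 v -0.1504 z 0.1966 [-1.799e+02 -1.000e-01 -7.647e+01] f uvz -0.49 0.32 -0.16 grip 0.0006 q [ 35.   3. -34. 113.   2.  64. -76.]
```

```bash
python3 -m creep '[[0.3,0,2.3,0,0,0,0],[0.2,0,2.2,0,0,0,0],[0,0,0,0,0,0,0],[0,-0.5,0,0,0,0,0],[0,-0.5,0,0,0,0,0],[0,-0.5,0,0,0,0,0],[0,-0.5,0,0,0,0,0],[0,-0.4,0,0,0,0,0],[0,-0.4,0,0,0,0,0],[0,-0.4,0,0,0,0,0],[0,-0.4,0,0,0,0,0]]'; python3 -c "from h import *;st()"
```

```text
time_s: 3.3
tool_pos: [0.5185, -0.0402, 0.1599]
tool_rot: [-179.6, -0.4, -76.6]
force: [-3.2, -0.6, 1.9]
grip_width: 0.0007
t 3.3 u 0.4950 v -0.1592 z 0.1599 [-179.65   -0.42  -76.65] f uvz -3.27 0.2 1.92 grip 0.0007 q [ 32.  11. -34. 110.   7.  61. -81.]
```

```bash
python3 -m creep '[[0,0.8,0,0,0,0,0],[-0.2,0,0.5,0,0,0,0],[0,0,0.3,0,0,0,0],[0,0,0,0,0,0,0]]'; python3 -c "from h import *;st()"
```

```text
time_s: 3.7
tool_pos: [0.5115, -0.0393, 0.1516]
tool_rot: [-179.4, -0.4, -76.6]
force: [-0.6, 0.1, 0.1]
grip_width: 0.0005
t 3.7 u 0.4885 v -0.1568 z 0.1516 [-179.38   -0.42  -76.61] f uvz -0.61 0.23 0.05 grip 0.0005 q [ 32.  11. -34. 111.   7.  59. -81.]
```

```bash
python3 -m creep '[[0,-0.4,0.1,0,0,0,0],[0,-0.4,0.1,0,0,0,0],[0,-0.4,0,0,0,0,0],[0,-0.4,0,0,0,0,0],[0,-0.4,0,0,0,0,0],[0,-0.4,0,0,0,0,0]]'; python3 -c "from h import *;st()"
```

```text
time_s: 4.3
tool_pos: [0.535, -0.0339, 0.1494]
tool_rot: [-179.7, -0.4, -76.6]
force: [-2.5, -1.3, 2.0]
grip_width: 0.0006
t 4.3 u 0.5125 v -0.1570 z 0.1494 [-179.65   -0.42  -76.65] f uvz -2.73 -0.72 1.96 grip 0.0006 q [ 31.  14. -33. 108.   9.  60. -83.]
```

```bash
python3 -m creep '[[0,-0.4,0,0,0,0,0],[0,-0.4,0,0,0,0,0],[0,-0.3,0,0,0,0,0],[0,-0.3,0,0,0,0,0],[0,-0.2,0,0,0,0,0],[0,-0.2,0,0,0,0,0],[0,-0.2,0,0,0,0,0],[0,-0.2,0,0,0,0,0]]'; python3 -c "from h import *;st()"
```

```text
time_s: 5.1
tool_pos: [0.5574, -0.0287, 0.1493]
tool_rot: [-179.9, -0.4, -76.7]
force: [-10.2, -1.8, 8.0]
grip_width: 0.0005
t 5.1 u 0.5355 v -0.1570 z 0.1493 [-179.86   -0.39  -76.66] f uvz -10.32 0.64 7.96 grip 0.0005 q [ 29.  17. -33. 105.  11.  61. -85.]
```

```bash
python3 -m creep '[[0,-0.2,0,0,0,0,0],[0,-0.2,0,0,0,0,0],[0,-0.2,0,0,0,0,0],[0,-0.2,0,0,0,0,0]]'; python3 -c "from h import *;st()"
```

```text
time_s: 5.5
tool_pos: [0.5585, -0.0285, 0.1487]
tool_rot: [179.0, -0.4, -76.7]
force: [-8.8, -1.7, 6.6]
grip_width: 0.0005
t 5.5 u 0.5367 v -0.1572 z 0.1487 [179.02  -0.38 -76.74] f uvz -8.98 0.36 6.6 grip 0.0005 q [ 29.  18. -33. 104.  11.  62. -86.]
```

```bash
python3 -m creep '[[0,1,0,0,0,0,0],[0,3,0,0.015,0,0,0],[0,3,0,0,0,0,0],[0,3,0,0,0,0,0],[-3.1,0,0,0,0,0,0],[-3.1,0,0,0,0,0,0],[-3.1,0,0,0,0,0,0],[-3.1,0,0,0,0,0,0],[-3.1,0,0,0,0,0,0],[0,0,0,0,0,0,0]]'; python3 -c "from h import *;st()"
```

```text
time_s: 6.5
tool_pos: [0.4255, 0.1032, 0.1487]
tool_rot: [-178.7, -0.6, -77.0]
force: [0.6, 0.6, -0.3]
grip_width: 0.0003
t 6.5 u 0.4378 v 0.0018 z 0.1487 [-178.71   -0.61  -77.02] f uvz 0.73 0.4 -0.27 grip 0.0003 q [ 26.   1. -43. 121.   1.  57. -95.]
```

```bash
python3 -m creep '[[0,-0.5,0,-0.01,0,0,0],[0,-0.5,0,-0.01,0,0,0],[0,-0.5,0,0,0,0,0],[0,-0.4,0,0,0,0,0],[0,-0.4,0,0,0,0,0],[0,-0.4,0,0,0,0,0],[0,-0.4,0,0,0,0,0],[0,-0.4,0,0,0,0,0],[0,-0.4,0,0,0,0,0],[0,-0.4,0,0,0,0,0],[0,-0.4,0,0,0,0,0],[0,-0.4,0,0,0,0,0]]'; python3 -c "from h import *;st()"
```

```text
time_s: 7.7
tool_pos: [0.4787, 0.1119, 0.148]
tool_rot: [179.8, -0.6, -77.3]
force: [-2.7, -0.4, 1.3]
grip_width: 0.0006
t 7.7 u 0.4916 v -0.0021 z 0.1480 [179.84  -0.63 -77.3 ] f uvz -2.73 0.23 1.29 grip 0.0006 q [  23.   10.  -43.  113.    9.   60. -101.]
```

```bash
python3 -m creep '[[0,-0.4,0,0,0,-0.01,0],[0,-0.4,0,0,0,0,0],[0,-0.4,0,0,0,0,0],[0,-0.4,0,0,0,0,0],[0,-0.4,0,0,0,0,0],[0,-0.4,0,0,0,0,0],[0,-0.4,0,0,0,0,0],[0,-0.4,0,0,0,0,0]]'; python3 -c "from h import *;st()"
```

```text
time_s: 8.5
tool_pos: [0.5128, 0.1198, 0.1479]
tool_rot: [179.8, -0.6, -76.7]
force: [-2.8, -0.4, 2.0]
grip_width: 0.0003
t 8.5 u 0.5266 v -0.0023 z 0.1479 [179.84  -0.63 -76.7 ] f uvz -2.82 0.25 1.98 grip 0.0003 q [  21.   15.  -42.  109.   12.   61. -102.]
```

```bash
python3 -m creep '[[0,-0.3,0,0,0,0,0],[0,-0.2,0,0,0,0,0],[0,-0.2,0,0,0,0,0],[0,-0.2,0,0,0,0,0],[0,-0.2,0,0,0,0,0],[0,-0.2,0,0,0,0,0],[0,-0.2,0,0,0,0,0],[0,-0.2,0,0,0,0,0]]'; python3 -c "from h import *;st()"
```

```text
time_s: 9.3
tool_pos: [0.5231, 0.1223, 0.1468]
tool_rot: [178.6, -0.8, -76.7]
force: [-8.3, -2.0, 6.4]
grip_width: 0.0003
t 9.3 u 0.5372 v -0.0022 z 0.1468 [178.62  -0.78 -76.69] f uvz -8.53 -0.06 6.37 grip 0.0003 q [  20.   17.  -41.  107.   13.   62. -103.]
```

```bash
python3 -m creep '[[0,1,0,0.01,0,0,0],[0,3,0,0.01,0,0,0],[0,3,0,0,0,0,0],[1,0,-4.5,0,0,0,0],[1,0,-4.5,0,0,0,0],[1,0,-4.5,0,0,0,0],[1,0,-4.5,0,0,0,0],[1,0,-4.5,0,0,0,0],[1,0,-4.5,0,0,0,0],[1,0,0,0,0,0,0],[0,0,0,0,0,0,0]]'; python3 - <<'E'
from h import *
st()
measure()
c=optics.read_camera("scene"); cv2.imwrite("pics/s1.png",cv2.resize(c["frame"][60:320,200:520],None,fx=2.4,fy=2.2))
E
```

```text
time_s: 10.4
tool_pos: [0.4702, 0.0361, 0.426]
tool_rot: [-179.6, -1.3, -76.7]
force: [-1.1, 0.3, -0.4]
grip_width: 0.0004
t 10.4 u 0.4658 v -0.0738 z 0.4260 [-179.57   -1.3   -76.74] f uvz -0.98 0.53 -0.4 grip 0.0004 q [ 32.  -5. -37.  93.  -2.  90. -81.]
scene lid v range [-0.2364  0.0769] zmax 0.3129 umin 0.6479
  v -0.20..-0.16 n68 umin,med [0.5436 0.546  0.5504 0.5567]
  v -0.16..-0.12 n67 umin,med [0.5436 0.546  0.551  0.5573]
  v -0.12..-0.08 n54 umin,med [0.5436 0.5458 0.5502 0.5568]
  v -0.08..-0.04 n31 umin,med [0.5436 0.5452 0.5482 0.5521]
  v -0.04..0.00 n52 umin,med [0.5441 0.546  0.5509 0.5566]
  v 0.00..0.04 n59 umin,med [0.5433 0.545  0.5502 0.557 ]
  v 0.04..0.08 n43 umin,med [0.5434 0.5454 0.5493 0.5557]
  pull v ext [-0.19602275  0.10273563]
top lid v range [-0.2338  0.0833] zmax 0.3107 umin 0.649
  v -0.04..0.00 n14 umin,med [0.5468 0.5472 0.5498 0.5533]
  v 0.00..0.04 n16 umin,med [0.5484 0.5517 0.5535 0.5553]
  v 0.04..0.08 n26 umin,med [0.5463 0.5471 0.5493 0.5531]
  pull v ext [-0.01538184  0.12534679]
```

View pics/s1.png

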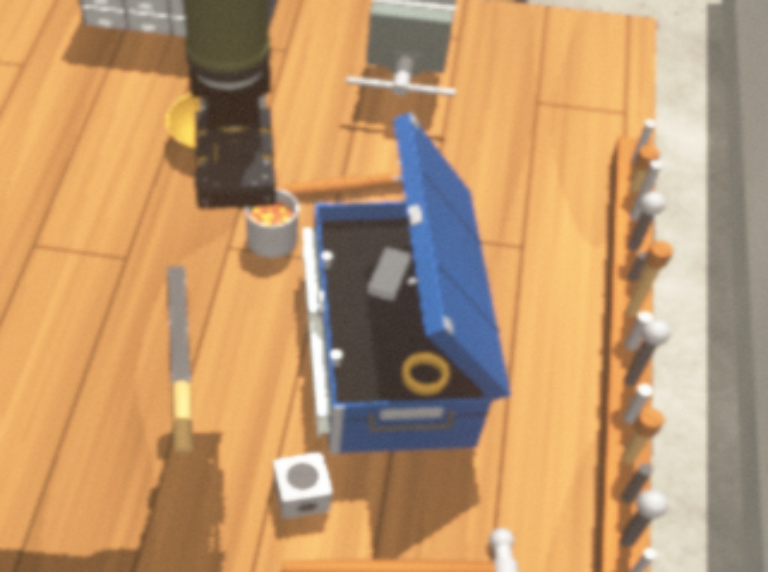

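The picture shows both pulls flush in one line, at (315,240) to (322,430). The lid is still up, and the tin, block, file, stub and ring are where they were. Next the arm goes over the lid to its outer side.

```bash
python3 -m creep '[[0.2,-2,-1,0,0,0,0],[0.2,-4.4,0,0,0,0,0],[0,-4.2,0,0,0,0,0],[0,-4.2,0,0,0,0,0],[0,-4.2,0,0,0,0,0],[0,-4.2,0,0,0,0,0],[0,-4.2,0,0,0,0,0],[0,0,0,0,0,0,0]]'; python3 -c "from h import *;st()"
```

```text
time_s: 11.35
tool_pos: [0.7438, 0.1059, 0.4149]
tool_rot: [179.0, -1.1, -76.3]
force: [-1.1, -0.4, -2.5]
grip_width: 0.0005
t 11.35 u 0.7481 v -0.0693 z 0.4149 [178.95  -1.15 -76.32] f uvz -1.18 -0.13 -2.51 grip 0.0005 q [  9.  36. -40.  49.  24. 101. -97.]
```

```bash
python3 -m creep '[[0.5,0,2.8,0.01,0.01,0,0],[0.4,0,2.8,0.01,0.01,0,0],[0,1.5,0,0,0,0,0],[0,1.5,0,0,0,0,0],[0,1,0,0,0,0,0],[0,0.5,0,0,0,0,0],[0,0,0,0,0,0,0]]'; python3 -c "from h import *;st()"
```

```text
time_s: 12.05
tool_pos: [0.696, 0.0924, 0.3425]
tool_rot: [179.1, -1.9, -75.5]
force: [2.0, -0.8, 1.0]
grip_width: 0.0005
t 12.05 u 0.6985 v -0.0714 z 0.3425 [179.08  -1.9  -75.51] f uvz 1.8 -1.25 1.04 grip 0.0005 q [ 16.  30. -42.  68.  21.  90. -98.]
```

```bash
python3 -m creep '[[0.2,0.42,0.1,0.01,-0.03,0.02,0],[0.2,0.42,0.1,0,0,0,0],[0,0.42,0.15,0,0,0,0],[0,0.41,0.18,0,0,0,0],[0,0.41,0.18,0,0,0,0]]'; python3 -c "from h import *;st()"
```

```text
time_s: 12.55
tool_pos: [0.68, 0.0861, 0.3366]
tool_rot: [-179.5, -0.2, -76.5]
force: [4.3, 1.4, -1.1]
grip_width: 0.0005
t 12.55 u 0.6815 v -0.0739 z 0.3366 [-1.7953e+02 -1.6000e-01 -7.6520e+01] f uvz 4.52 0.41 -1.06 grip 0.0005 q [ 19.  27. -42.  73.  18.  86. -97.]
```

```bash
python3 -m creep '[[0.1,0.42,0.2,0,0,0,0],[0.1,0.42,0.21,0,0,0,0],[0.1,0.41,0.22,0,0,0,0],[0,0.4,0.24,0,0,0,0],[0,0.39,0.25,0,0,0,0],[0,0.38,0.26,0,0,0,0]]'; python3 -c "from h import *;st()"
```

```text
time_s: 13.15
tool_pos: [0.655, 0.079, 0.3219]
tool_rot: [-179.5, -0.1, -76.4]
force: [4.5, 1.7, 1.5]
grip_width: 0.0009
t 13.15 u 0.6555 v -0.0749 z 0.3219 [-1.7947e+02 -6.0000e-02 -7.6360e+01] f uvz 4.72 0.6 1.54 grip 0.0009 q [ 22.  24. -43.  78.  16.  84. -96.]
```

```bash
python3 -m creep '[[0.1,0.4,0.32,0,0,0,0],[0.1,0.39,0.34,0,0,0,0],[0,0.38,0.35,0,0,0,0],[0,0.37,0.37,0,0,0,0],[0,0.36,0.38,0,0,0,0],[0,0.34,0.4,0,0,0,0]]'; python3 -c "from h import *;st()"
```

```text
time_s: 13.75
tool_pos: [0.6312, 0.0718, 0.2989]
tool_rot: [-179.5, -0.0, -76.3]
force: [2.5, 1.3, 1.9]
grip_width: 0.0005
t 13.75 u 0.6307 v -0.0764 z 0.2989 [-1.7952e+02 -1.0000e-02 -7.6340e+01] f uvz 2.77 0.63 1.95 grip 0.0005 q [ 25.  21. -44.  84.  15.  80. -96.]
```

```bash
python3 -m creep '[[0,0.33,0.42,0,0,0,0],[0,0.31,0.43,0,0,0,0],[0,0.29,0.44,0,0,0,0],[0,0.27,0.45,0,0,0,0],[0,0.26,0.46,0,0,0,0],[0,0.24,0.47,0,0,0,0]]'; python3 -c "from h import *;st()"
```

```text
time_s: 14.35
tool_pos: [0.613, 0.0669, 0.2697]
tool_rot: [-179.6, -0.1, -76.4]
force: [2.9, 1.3, 0.7]
grip_width: 0.0006
t 14.35 u 0.6118 v -0.0769 z 0.2697 [-1.7959e+02 -6.0000e-02 -7.6360e+01] f uvz 3.09 0.56 0.69 grip 0.0006 q [ 26.  20. -44.  89.  14.  76. -95.]
```

```bash
python3 -m creep '[[0,0.18,0.4,0,0,0,0],[0,0.16,0.4,0,0,0,0],[0,0.14,0.4,0,0,0,0],[0,0.13,0.4,0,0,0,0],[0,0.11,0.4,0,0,0,0],[0,0.1,0.4,0,0,0,0]]'; python3 -c "from h import *;st()"
```

```text
time_s: 14.95
tool_pos: [0.6038, 0.0647, 0.2433]
tool_rot: [-179.7, -0.1, -76.4]
force: [2.1, 1.2, 2.3]
grip_width: 0.0001
t 14.95 u 0.6024 v -0.0770 z 0.2433 [-1.7969e+02 -6.0000e-02 -7.6360e+01] f uvz 2.31 0.69 2.3 grip 0.0001 q [ 27.  20. -44.  92.  14.  73. -95.]
```

```bash
python3 -m creep '[[0,0.07,0.3,0,0,0,0],[0,0.05,0.3,0,0,0,0],[0,0.04,0.3,0,0,0,0],[0,0.03,0.25,0,0,0,0],[0,0.02,0.2,0,0,0,0],[0,0,0.2,0,0,0,0],[0,0,0.2,0,0,0,0]]'; python3 -c "from h import *;st()"
```

```text
time_s: 15.65
tool_pos: [0.601, 0.0641, 0.2281]
tool_rot: [-179.8, -0.2, -76.4]
force: [-3.3, -1.0, 13.0]
grip_width: 0.0003
t 15.65 u 0.5995 v -0.0769 z 0.2281 [-1.7981e+02 -1.7000e-01 -7.6370e+01] f uvz -3.44 -0.2 12.95 grip 0.0003 q [ 27.  20. -43.  94.  15.  72. -96.]
```

```bash
python3 -m creep '[[0,0,0.2,0,0,0,0],[0,0,0.2,0,0,0,0],[0,0,0.2,0,0,0,0],[0,0,0.2,0,0,0,0]]'; python3 -c "from h import *;st()"
```

```text
time_s: 16.05
tool_pos: [0.6009, 0.0644, 0.2281]
tool_rot: [-179.8, -0.4, -76.4]
force: [-3.6, 0.9, 12.4]
grip_width: 0.0001
t 16.05 u 0.5995 v -0.0766 z 0.2281 [-179.76   -0.43  -76.38] f uvz -3.26 1.69 12.4 grip 0.0001 q [ 27.  20. -43.  94.  15.  72. -96.]
```

The lid stopped at a tip height of 158 mm, which is where it should be when shut. I'll lift clear and check.

```bash
python3 -m creep '[[0,0,-1,0,0,0,0],[0,0,-3,0,0,0,0],[0,0,-4,0,0,0,0],[0,0,-4,0,0,0,0],[0,3,-3,0,0,0,0],[4,2,0,0,0,0,0],[4,2,0,0,0,0,0],[4,1,0,0,0,0,0],[4,0,0,0,0,0,0],[4,0,0,0,0,0,0],[4,0,0,0,0,0,0],[0,0,0,0,0,0,0]]'; python3 - <<'E'
from h import *
st(); measure()
cs=[optics.read_camera(n) for n in("scene","top")]
for n,c in zip(("scene","top"),cs):
    W=cloud(c).reshape(-1,3);u,v,z=W@EX,W@EY,W[:,2]
    hs=cv2.cvtColor(c["frame"],cv2.COLOR_BGR2HSV).reshape(-1,3)
    m=(u>.57)&(u<.72)&(v>-.22)&(v<.06)&(abs(z-.158)<.03)&(hs[:,0]>95)&(hs[:,0]<130)&(hs[:,1]>90)
    A=np.c_[u[m],v[m],np.ones(m.sum())];k=np.linalg.lstsq(A,z[m],rcond=None)[0]
    print(n,m.sum(),"lid z med",np.median(z[m]),"slope u,v",k[:2])
    W0=np.load(f"{n}0.npz")["W"]; d=abs(c["frame"].astype(int)-np.load(f"{n}0.npz")["frame"]).max(2)
cv2.imwrite("pics/s2.png",np.hstack([cv2.resize(cs[0]["frame"][60:340,220:500],(400,400)),cv2.resize(cs[1]["frame"][80:280,180:440],(400,308))[:, :] if 0 else cv2.copyMakeBorder(cv2.resize(cs[1]["frame"][80:280,180:440],(400,308)),0,92,0,0,0)]))
E
```

```text
time_s: 17.25
tool_pos: [0.5716, -0.1999, 0.3836]
tool_rot: [179.0, -0.7, -76.4]
force: [-0.2, -1.1, -0.5]
grip_width: 0.0002
t 17.25 u 0.5097 v -0.3269 z 0.3836 [179.    -0.72 -76.37] f uvz -0.44 -1.01 -0.49 grip 0.0002 q [ 45.  15. -36.  80.  10.  89. -66.]
scene lid v range [-0.2384  0.0844] zmax 0.1668 umin 0.571
  pull v ext None
top lid v range [-0.2345  0.0842] zmax 0.1682 umin 0.5584
  v -0.20..-0.16 n19 umin,med [0.5462 0.5481 0.5518 0.5558]
  v -0.16..-0.12 n20 umin,med [0.5461 0.5501 0.552  0.555 ]
  v -0.12..-0.08 n23 umin,med [0.5482 0.5495 0.5524 0.5552]
  v -0.08..-0.04 n14 umin,med [0.5468 0.5501 0.5531 0.5551]
  v -0.04..0.00 n24 umin,med [0.5469 0.5488 0.5528 0.5554]
  v 0.00..0.04 n25 umin,med [0.5462 0.5482 0.5527 0.5555]
  v 0.04..0.08 n21 umin,med [0.5464 0.5474 0.552  0.5556]
  pull v ext [-0.19630715  0.11762627]
scene 3995 lid z med 0.15844347431289318 slope u,v [-0.00018248  0.00032661]
top 3932 lid z med 0.15777413248489214 slope u,v [-1.57450065e-04 -8.64430331e-06]
```

View pics/s2.png

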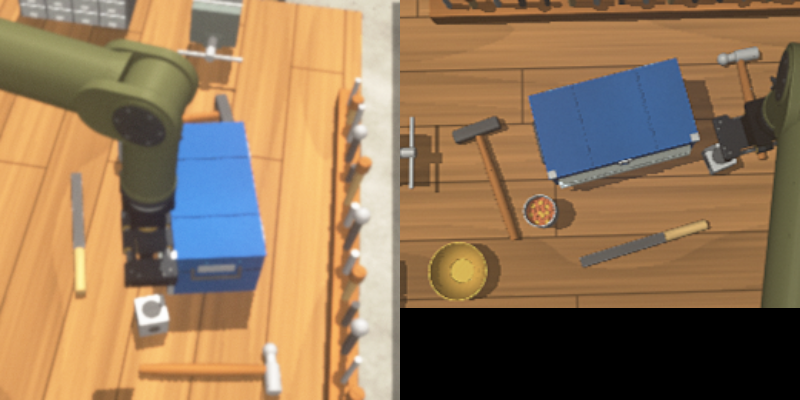

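The lid is level (height 158 mm, slope about 0) at (620,120) in the top crop. Both pulls form a straight line under its edge, and the surroundings are unchanged. The robot touches nothing, so I'm handing in.

```bash
python3 -c "
from h import *
print(order.sign_off())"
```

```text
the job is handed in; nothing more can be done
None
```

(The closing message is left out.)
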